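# Load the carrier under the leaf spring of the engraver dock

## Task

Load the workpiece carrier into the engraver dock using closed fingertips only: press it down hard on its thumb ledge so that its sprung bed sinks, and, keeping it pressed down, push it forward against the thumb rib, under the cross bar and the leaf spring, until it is fully home against the end stop and the bed has sprung up behind it; then take the hand away. Do not lift or tip the carrier, do not touch the leaf spring with the fingers, and leave everything else on the desk where it is.

Things in the scene. Friction and masses are not known exactly. Their poses are not given: they have to be found in the camera images.
- dock: fixed loading dock of a desktop engraver: a tray 260 long x 125 wide mm, aluminium side rails 29 mm high, channel between them 95 mm wide. Origin on the table (z = 0) under the channel's centre line; +x is the way the carrier slides in, z up. In dock x (mm): sprung bed -90 to -6; fixed channel floor, 12 mm above the table, -6 to 130; rigid cross bar 62 to 74; end stop, 30 mm high, at 130.
- carrier: loose white workpiece carrier: smooth flat plate 130 (x) x 92 (y) x 20 mm, 0.2 to 0.33 kg, aluminium blank set in its front half. Origin: centre of its underside; +x: leading end, parallel to dock x. Across its top stands a thumb rib 80 mm long, 8 mm high: its upright pushing face looks to -x at carrier x = -20 mm, it slopes down ahead to x = -6. It starts on the raised bed, underside 22 mm above the table.
- thumb_ledge (a point): where to press: centre of the flat thumb ledge, on the plate's top behind the rib (carrier x = -42.5, y = 0, z = 20 mm). The ledge is 45 mm long (x) by 92 mm wide, faintly striped; the rib's upright pushing face is 22.5 mm ahead (+x) of this point. Ledge height above the table: 42 mm at the start, 32 mm pressed right down.
- cross_bar (a point): middle of the underside of the dark rigid cross bar over the channel, 37 mm above the table; the bar is 12 mm wide (x), 10 mm thick (top at 47 mm). The raised carrier's plate top (42 mm) strikes it; pressed right down (32 mm) the plate passes under it with 5 mm to spare. The thumb rib stays outside it, also at home.
- home (a point): on the channel floor (12 mm above the table, dock x = 65 mm): the carrier's origin lies here when it is fully home, its front against the end stop.
- bed (a joint): sprung steel bed under the carrier, how far it is pressed down: 0 = raised (top 22 mm above the table) to 0.010 m = fully down, level with the channel floor. Spring: 7 N raised, 12 N down; holding it down by the ledge takes about 8 N at first, up to 14 N near the end of the slide. When the carrier is fully home the bed springs up again behind it.
- leaf (a joint): steel leaf spring, 50 mm wide, hinged under the cross bar and sloping down ahead of it to a tip at dock x = 120 mm: angle (rad) by which it is lifted. 0 = free (tip 24 mm above the table); about 0.17 with the carrier under its tip, which it then presses down with about 5 N and drags on.
- glue: bystander: white glue bottle with black cap, 38 mm across, 85 tall; origin at the centre of its underside
- paint_jar: bystander: glass paint jar, 48 mm across, 50 tall; origin at the centre of its underside
- bit_block: bystander: wooden block 50 x 35 x 22 mm with six short steel cutter bits standing in it, 40 mm tall in all; origin at the centre of its underside
- spool_core: bystander: black plastic ring, 60 mm outside, 30 tall; origin at the centre of its underside
- screwdriver: bystander: screwdriver 170 mm long, lying; origin at the middle of its length
- mug: bystander: white mug, 80 mm across, 90 tall; origin at the centre of its underside
- figurine: bystander: grey printed figurine, 36 mm across, 67 tall; origin at the centre of its underside
There are look-alikes about, which are no part of the job. Leave any black, green or yellow look-alike of the carrier alone.

How it is judged:
By the outcome, as a careful person would: the job done as asked, in the order asked, and still so for the second after the job is handed in, with the robot touching nothing.
It also fails if it takes over 35 s, if anything falls off the work surface, if the arm or the gripper's body presses on something with over 40 N, if the wrist force passes 120 N, or if a joint passes its speed limit or range.

## Robot

A 6-joint arm with a two-finger parallel gripper is mounted at the origin on the work surface. World frame = base frame: x ahead of the robot, y to its left, z up, the work surface at z = 0. Lengths are in mm, angles in rad, forces in N, time in s.
With the tool pointing down it reaches from about 325 to 900 mm from the base axis. Payload 3.5 kg.
Tool frame: the origin (TCP) lies between the finger pads; the fingertips stand 25 mm ahead of it and the grasp point (between the pads) lies 6 mm ahead of it (manip.nose_length is the distance from the TCP to the fingertips, in mm); z points along the fingers, y is the line along which they close (so a half turn about z gives the same grasp; the last joint's range is limited). The gripper opens to 85 mm and grips with 20 to 120 N. Pads are 22 mm wide; open, the fingers measure 114 mm over their backs; the gripper's body (76 mm by 85 mm) begins 54 mm behind the grasp point. The pads swing forward as they close: fully open they stand 13 mm farther back than shut.
Start: joints at [1.192, 0.276, -0.026, 1.268, 0, 1.467], TCP at [170.204, 601.375, 256.313] pointing down, gripper open.
Joint ranges: [-3.12, 3.12], [-0.85, 1.88], [-1.08, 1.24], [-1.95, 2.15], [-1.57, 1.53], [-3.14, 3.14]. Speed limits (rad/s): [2.57, 2.57, 3.14, 3.14, 3.14, 3.14].

## Interface

Orientations are given as a unit quaternion [w, x, y, z].
In Python, from rig import telemetry, camera, camera_model, manip, models gives the robot as it stands. The module is installed in compiled form; this text tells all that it offers.
- The arm moves only by the shell command python3 -m inch 'ROWS' [FORCE]. ROWS is JSON, a list of rows, each an object of numbers: "ax", "ay", "az": the turn, a rotation vector about the tool's x, y, z in rad; "dx", "dy", "dz": the shift along the tool's x, y, z in mm; "claw": the closure, from 0 (fully open) to 1 (shut). In form: [{"ax": .., "ay": .., "az": .., "dx": .., "dy": .., "dz": .., "claw": ..}, ...]. A call has 1 to 20 rows; each row shifts and turns the commanded pose from where the row before left it, along the tool's axes as they then stand; what a row does not reach is not made up. A row lasts 1/10 s, in which the tool goes at most 50 mm and 8.59 degrees, less where a joint would pass 70% of its speed; a pose out of reach is approached as far as the arm can. A call with a gripper value outside its range is refused whole. The fingers move at their own pace and stop on an object; FORCE is the grip in N (left out, the last holds). Time passes only in rows, so rows that do not move let the fingers close. It gives the time, the measured TCP pose, the force, the opening and the grip force at its end, in the units of the state.
- telemetry.read_state(): the state, without advancing time (a new reading comes with each control period).
- camera(name): name is "scene" or "top" or "wrist"; returns the picture (420x560x3 uint8, red, green, blue); there is no depth.
- camera_model(name): a dict with "vfov" (degrees; the focal length in pixels is half the picture's height over the tangent of half this angle, whatever the lens; pixels are square), "cx", "cy" (the principal point, pixels), "dist" ([k1, k2, p1, p2, k3] as OpenCV has them; the pictures are not rectified), "R" (3x3) and "t" (3): a world point X has camera coordinates R X + t. Camera axes: x right, y down, z forward; pixel columns grow to the right and rows downward; lengths in mm; the calibration is good to about 2 mm. A picture is of the moment at which its call begins: read the wrist's pose just before it. camera_model takes no time and is no camera call; for the wrist camera it gives the pose at the moment of the call.
- manip.finish_job(): hands the job in; it is judged then, once.
Trained networks look in the newest picture that a camera, given by its name, has taken for a name from the list of things; names that differ only in an ending like _2 or _b are one class to them, and where a whole thing is asked for, a point or a joint stands for the part that bears it (a point fixed in the world has none). Each returns a list of dicts, best first, with "confidence" (0 to 1); they miss things now and then, are a little off and sometimes report something else, mostly with a low value. They report only what shows in the picture. A call takes as long as a camera call. They do not tell look-alikes from the thing itself.
- models.look_for(name, camera): "at" ([x, y, z] in mm, in world coordinates, good to about 4 mm: the middle of the surface that is visible of it).
The state is a dict: "clock": time; "joints": joint angles; "dq": joint speeds; "joint_efforts": joint torques, N m; "eef_pos": TCP position; "orientation": TCP orientation; "wrist_force": force on the tool from outside, world axes, zero at the start; "torque": the same for the moment, N m; "finger_gap": finger opening in mm; "grip_force": force on a finger pad.
Only numpy, scipy, OpenCV 4.12 (cv2) and the standard library are available. Lean on these libraries where they do the work, as an engineer would, in place of code of your own. Each camera call takes 0.05 s, during which the arm holds its last target. There are 200 camera calls.

## Working session

There is one attempt and no reset: what is moved stays moved. The work goes in short steps, Python scripts to look and compute and a shell command to move; the robot and the scene stay as the last step left them, time stands still between calls to the robot, and variables do not carry over. Pictures are saved under pics/ and viewed, at most 10 in all, crops included, and the job is handed in when it is done.

```bash
mkdir -p pics
cat > h.py <<'E'
import numpy as np,cv2
from rig import telemetry,camera,camera_model,manip,models
def K(m): f=210/np.tan(np.radians(m["vfov"])/2); return np.array([[f,0,m["cx"]],[0,f,m["cy"]],[0,0,1.]])
def proj(m,P): return cv2.projectPoints(np.array(P,float).reshape(-1,3),cv2.Rodrigues(np.array(m["R"]))[0],np.array(m["t"],float),K(m),np.array(m["dist"],float))[0][:,0]
def unproj(m,px,z):
    n=cv2.undistortPoints(np.array(px,float).reshape(-1,1,2),K(m),np.array(m["dist"],float))[:,0]
    R=np.array(m["R"]);c=-R.T@np.array(m["t"]);d=np.c_[n,np.ones(len(n))]@R
    return c+d*((z-c[2])/d[:,2])[:,None]
def save(n,im): cv2.imwrite(f"pics/{n}.png",np.ascontiguousarray(im[...,::-1]))
E
python3 - <<'E'
from h import *
s=telemetry.read_state();print(s)
a=camera("scene");b=camera("top");save("scene",a);save("top",b)
for c in("scene","top"):
  m=camera_model(c)
  for n in("carrier","thumb_ledge","cross_bar","dock","leaf"):
    for r in models.look_for(n,c)[:4]: print(c,n,np.round(r["at"]),round(r["confidence"],2),proj(m,r["at"]).round())
E
```

```text
{'clock': 0.0, 'joints': array([ 1.19162473e+00,  2.77124233e-01, -2.78838131e-02,  1.26800046e+00,
        3.51771050e-05,  1.46739859e+00]), 'dq': array([-1.93112794e-04, -6.12112578e-04, -4.66906965e-04,  4.16119692e-05,
       -8.45794075e-04, -8.41732753e-04]), 'joint_efforts': array([ 2.32898470e-03, -4.45509338e+01,  2.95203424e+01,  1.65106868e-02,
       -7.15165152e-05, -7.57419514e-06]), 'eef_pos': array([169.91262202, 600.70982275, 255.1637012 ]), 'orientation': array([-2.81379609e-04,  1.37450347e-01,  9.90508041e-01, -1.06984605e-03]), 'wrist_force': array([-0.62751432, -0.60457926, -0.57123371]), 'torque': array([-0.09189932,  0.04005158, -0.01496811]), 'grip_force': 0.0, 'finger_gap': 85.2215031289664}
scene carrier [ 515. -174.   23.] 0.91 [[212. 210.]]
scene carrier [356. 310.  21.] 0.82 [[390. 145.]]
scene carrier [569.  45.  39.] 0.71 [[304. 216.]]
scene carrier [ 712. -152.   16.] 0.68 [[226. 283.]]
scene thumb_ledge [ 516. -177.   19.] 0.92 [[211. 212.]]
scene thumb_ledge [351. 314.  20.] 0.86 [[391. 144.]]
scene thumb_ledge [ 714. -156.   20.] 0.85 [[224. 283.]]
scene thumb_ledge [570.  41.  38.] 0.74 [[302. 217.]]
scene cross_bar [575. 125.  30.] 0.88 [[337. 217.]]
scene dock [575. 120.  27.] 0.92 [[335. 218.]]
scene leaf [548. 165.  32.] 0.54 [[351. 206.]]
top carrier [344. 311.  21.] 0.9 [[190. 272.]]
top carrier [560.  43.  43.] 0.69 [[276. 199.]]
top carrier [ 509. -175.   19.] 0.62 [[347. 215.]]
top carrier [ 700. -152.   20.] 0.56 [[337. 154.]]
top thumb_ledge [ 704. -150.   17.] 0.95 [[336. 153.]]
top thumb_ledge [343. 312.  19.] 0.92 [[190. 272.]]
top thumb_ledge [562.  44.  41.] 0.78 [[275. 198.]]
top thumb_ledge [ 511. -171.   21.] 0.74 [[345. 214.]]
top cross_bar [554. 125.  31.] 0.88 [[249. 202.]]
top cross_bar [696.   4.  55.] 0.64 [[287. 154.]]
top dock [554. 124.  29.] 0.98 [[249. 202.]]
top leaf [549. 160.  35.] 0.77 [[238. 204.]]
```

View pics/scene.png

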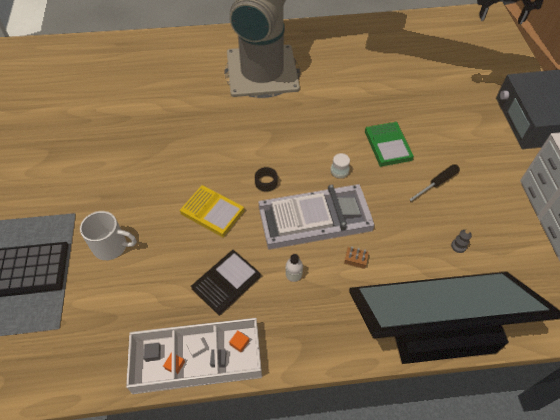

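View pics/top.png

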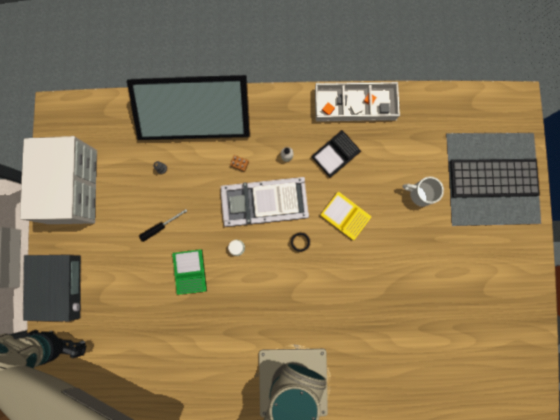

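The scene shows four carrier-like things. Yellow is at scene (212,210), green at (390,144), black at (226,283), and the white one is in the dock at (302,215). Only the white one in the dock fits the description. Next is an enlarged crop to confirm it and read the dock corners.

Run:
```python
from h import *
a=cv2.imread("pics/scene.png")[175:255,250:385];b=cv2.imread("pics/top.png")[170:235,212:317]
o=np.zeros((600,800,3),np.uint8)
A=cv2.resize(a,None,fx=4,fy=4,interpolation=cv2.INTER_CUBIC);B=cv2.resize(b,None,fx=4,fy=4,interpolation=cv2.INTER_CUBIC)
o[:320,:540]=A;o[330:590,:420]=B;cv2.imwrite("pics/crop.png",o)
```

```text
(no output)
```

View pics/crop.png

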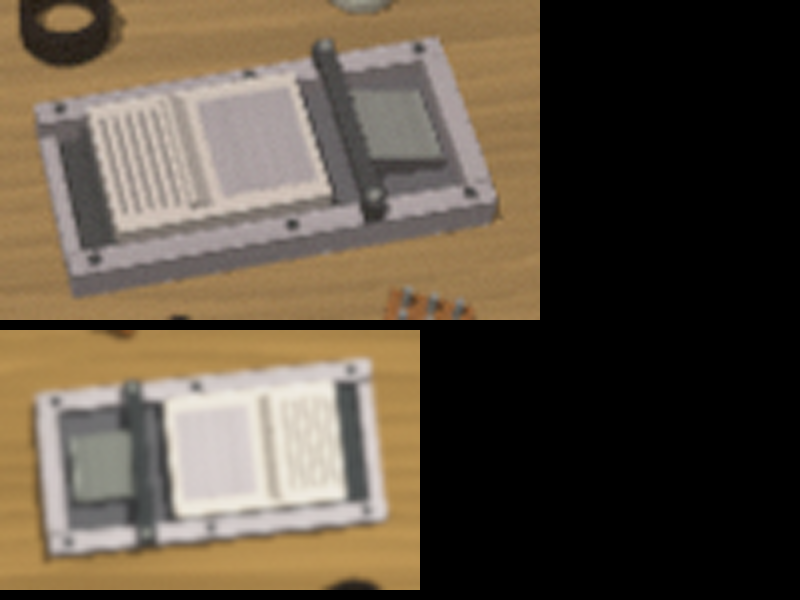

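The crop confirms it: the white carrier has its ledge stripes at the outer end and its blank facing the bar. Now I'll compute the pose from the corners.

Run:
```python
from h import *
ms=camera_model("scene");mt=camera_model("top")
S=lambda p:np.array(p)/4.+[250,175]-.375
T=lambda p:(np.array(p)-[0,330])/4.+[212,170]-.375
def show(n,P): print(n,P[:,:2].round(1).tolist(),"mean",P.mean(0).round(1)); e=[np.linalg.norm(P[i]-P[(i+1)%4]) for i in range(4)]; print(np.round(e), np.degrees(np.arctan2(*(P[1]-P[0])[1::-1])).round(1),np.degrees(np.arctan2(*(P[2]-P[3])[1::-1])).round(1))
# order: rear-near-robot, front-near, front-far, rear-far
show("dockS",unproj(ms,S([(36,106),(438,38),(497,193),(72,270)]),29))
show("dockT",unproj(mt,T([(386,520),(50,555),(36,395),(370,360)]),29))
show("carS",unproj(ms,S([(88,108),(298,75),(333,200),(118,233)]),42))
show("carT",unproj(mt,T([(348,500),(175,517),(165,398),(335,382)]),42))
print("rib S",unproj(ms,S([(178,97),(200,206)]),45).round(1),"T",unproj(mt,T([(275,497),(265,396)]),45).round(1))
```

```text
dockS [[505.0, -58.3], [482.2, 199.4], [600.6, 210.7], [624.4, -48.1]] mean [553.   75.9  29. ]
[259. 119. 260. 120.] 95.1 95.2
dockT [[503.6, -55.7], [481.8, 202.2], [606.0, 212.3], [627.9, -46.4]] mean [554.8  78.1  29. ]
[259. 125. 260. 125.] 94.9 94.8
carS [[519.3, -27.3], [509.6, 104.2], [602.2, 109.7], [610.2, -19.3]] mean [560.3  41.8  42. ]
[132.  93. 129.  91.] 94.2 93.5
carT [[518.3, -26.6], [507.9, 105.0], [599.5, 111.5], [609.2, -18.7]] mean [558.7  42.8  42. ]
[132.  92. 131.  91.] 94.5 94.3
rib S [[519.6  28.1  45. ]
 [599.1  30.6  45. ]] T [[521.4  28.8  45. ]
 [599.   34.9  45. ]]
```

```bash
python3 -m inch '[{"az":0.1344,"claw":1},{"az":0.1344,"claw":1},{"az":0.1344,"claw":1},{"az":0.1344,"claw":1},{"az":0.1344,"claw":1},{"az":0.1344,"claw":1},{"az":0.1344,"claw":1},{"az":0.1344,"claw":1},{"az":0.1344,"claw":1}]' 40
python3 -m inch '[{"dx":-39.1,"dy":21.3,"dz":5,"claw":1},{"dx":-39.1,"dy":21.3,"dz":5,"claw":1},{"dx":-39.1,"dy":21.3,"dz":5,"claw":1},{"dx":-39.1,"dy":21.3,"dz":5,"claw":1},{"dx":-39.1,"dy":21.3,"dz":5,"claw":1},{"dx":-39.1,"dy":21.3,"dz":5,"claw":1},{"dx":-39.1,"dy":21.3,"dz":5,"claw":1},{"dx":-39.1,"dy":21.3,"dz":5,"claw":1},{"dx":-39.1,"dy":21.3,"dz":5,"claw":1},{"dx":-39.1,"dy":21.3,"dz":5,"claw":1},{"dx":-39.1,"dy":21.3,"dz":5,"claw":1},{"dx":-39.1,"dy":21.3,"dz":5,"claw":1},{"dx":-39.1,"dy":21.3,"dz":5,"claw":1},{"dx":-39.1,"dy":21.3,"dz":5,"claw":1},{"dx":-39.1,"dy":21.3,"dz":5,"claw":1},{"dx":-39.1,"dy":21.3,"dz":5,"claw":1},{"claw":1},{"claw":1}]'
```

```text
schema error: expected keys ax, ay, az, dx, dy, dz, claw
schema error: expected keys ax, ay, az, dx, dy, dz, claw
```

```bash
python3 -m inch '[{"ax":0,"ay":0,"az":0.1344,"dx":0,"dy":0,"dz":0,"claw":1},{"ax":0,"ay":0,"az":0.1344,"dx":0,"dy":0,"dz":0,"claw":1},{"ax":0,"ay":0,"az":0.1344,"dx":0,"dy":0,"dz":0,"claw":1},{"ax":0,"ay":0,"az":0.1344,"dx":0,"dy":0,"dz":0,"claw":1},{"ax":0,"ay":0,"az":0.1344,"dx":0,"dy":0,"dz":0,"claw":1},{"ax":0,"ay":0,"az":0.1344,"dx":0,"dy":0,"dz":0,"claw":1},{"ax":0,"ay":0,"az":0.1344,"dx":0,"dy":0,"dz":0,"claw":1},{"ax":0,"ay":0,"az":0.1344,"dx":0,"dy":0,"dz":0,"claw":1},{"ax":0,"ay":0,"az":0.1344,"dx":0,"dy":0,"dz":0,"claw":1}]' 40
python3 -m inch '[{"ax":0,"ay":0,"az":0,"dx":-39.1,"dy":21.3,"dz":5,"claw":1},{"ax":0,"ay":0,"az":0,"dx":-39.1,"dy":21.3,"dz":5,"claw":1},{"ax":0,"ay":0,"az":0,"dx":-39.1,"dy":21.3,"dz":5,"claw":1},{"ax":0,"ay":0,"az":0,"dx":-39.1,"dy":21.3,"dz":5,"claw":1},{"ax":0,"ay":0,"az":0,"dx":-39.1,"dy":21.3,"dz":5,"claw":1},{"ax":0,"ay":0,"az":0,"dx":-39.1,"dy":21.3,"dz":5,"claw":1},{"ax":0,"ay":0,"az":0,"dx":-39.1,"dy":21.3,"dz":5,"claw":1},{"ax":0,"ay":0,"az":0,"dx":-39.1,"dy":21.3,"dz":5,"claw":1},{"ax":0,"ay":0,"az":0,"dx":-39.1,"dy":21.3,"dz":5,"claw":1},{"ax":0,"ay":0,"az":0,"dx":-39.1,"dy":21.3,"dz":5,"claw":1},{"ax":0,"ay":0,"az":0,"dx":-39.1,"dy":21.3,"dz":5,"claw":1},{"ax":0,"ay":0,"az":0,"dx":-39.1,"dy":21.3,"dz":5,"claw":1},{"ax":0,"ay":0,"az":0,"dx":-39.1,"dy":21.3,"dz":5,"claw":1},{"ax":0,"ay":0,"az":0,"dx":-39.1,"dy":21.3,"dz":5,"claw":1},{"ax":0,"ay":0,"az":0,"dx":-39.1,"dy":21.3,"dz":5,"claw":1},{"ax":0,"ay":0,"az":0,"dx":-39.1,"dy":21.3,"dz":5,"claw":1},{"ax":0,"ay":0,"az":0,"dx":0,"dy":0,"dz":0,"claw":1},{"ax":0,"ay":0,"az":0,"dx":0,"dy":0,"dz":0,"claw":1}]'
```

```text
clock: 1.5
eef_pos: [170.2, 601.4, 256.4]
orientation: [0.0, 0.678, 0.735, 0.0]
wrist_force: [0.9, 0.5, -0.7]
finger_gap: -0.3
grip_force: 0.0
clock: 3.3
eef_pos: [563.3, 6.3, 176.1]
orientation: [-0.0, 0.677, 0.736, -0.0]
wrist_force: [-0.8, -0.1, -0.4]
finger_gap: 0.2
grip_force: 0.0
```

Run:
```python
from h import *
from scipy.spatial.transform import Rotation as Ro
s=telemetry.read_state();q=s["orientation"];print(s["eef_pos"],s["wrist_force"],s["joints"])
print(Ro.from_quat(np.r_[q[1:],q[0]]).as_matrix().round(3))
m=camera_model("wrist");a=camera("wrist");save("w1",a)
for n in("thumb_ledge","carrier","cross_bar"):
    for r in models.look_for(n,"wrist")[:2]: print(n,np.round(r["at"],1),round(r["confidence"],2),proj(m,r["at"]).round())
```

```text
[563.28158942   6.31956274 176.11213559] [-0.83057779 -0.05535565 -0.39124748] [-1.03741485e-01  2.23622345e-01 -2.70510847e-01  1.07742972e+00
  4.37620737e-04  1.38371406e+00]
[[-0.083  0.997 -0.001]
 [ 0.997  0.083  0.001]
 [ 0.001 -0.001 -1.   ]]
thumb_ledge [ 510.3 -147.9   19.5] 0.95 [[216. 346.]]
thumb_ledge [557.1  50.7  38.9] 0.8 [[280. 147.]]
carrier [691.3 -87.6  19.2] 0.75 [[409. 305.]]
carrier [559.8  45.5  45.1] 0.64 [[283. 155.]]
cross_bar [551.5 118.   27.8] 0.6 [[280.  55.]]
```

View pics/w1.png

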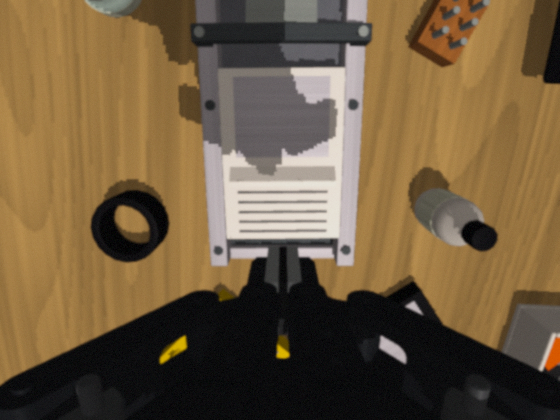

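The wrist view shows the white carrier centred in the dock. The rib spans about (230–335, 167–181), the ledge runs down to row 240, and the bar is at row 33. The fingers are at column 283, in line with the carrier. I'll refine the rib face and plate edges from this view.

Run:
```python
from h import *
m=camera_model("wrist");s=telemetry.read_state()["eef_pos"]
u=np.array([-.083,.997]);w=np.array([.997,.083])
for n,p,z in(("rear",[(225,240),(340,240)],42),("front",[(219,68),(345,68)],42),("ribface bottom",[(231,181),(335,181)],42),("bar",[(195,42),(368,42)],37),("rail rear",[(210,264),(354,264)],29)):
  P=unproj(m,p,z)[:,:2]; d=P-s[:2]; print(n,P.round(1).tolist(),"dx",(d@u).round(1),"dy",(d@w).round(1))
```

```text
rear [[518.1, -25.3], [611.3, -17.2]] dx [-29.8 -29.5] dy [-46.9  46.7]
front [[508.0, 105.2], [597.8, 113.1]] dx [101.2 101.6] dy [-46.1  44.1]
ribface bottom [[520.7, 23.8], [600.9, 30.8]] dx [18.9 19.2] dy [-40.2  40.4]
bar [[489.0, 122.3], [613.0, 133.1]] dx [119.7 120.2] dy [-63.7  60.8]
rail rear [[503.9, -54.2], [629.5, -43.2]] dx [-57.4 -56.9] dy [-63.5  62.7]
```

```bash
python3 -m inch '[{"ax":0,"ay":0,"az":0,"dx":0,"dy":0,"dz":35,"claw":1},{"ax":0,"ay":0,"az":0,"dx":0,"dy":0,"dz":35,"claw":1},{"ax":0,"ay":0,"az":0,"dx":0,"dy":0,"dz":25,"claw":1},{"ax":0,"ay":0,"az":0,"dx":0,"dy":0,"dz":8,"claw":1},{"ax":0,"ay":0,"az":0,"dx":0,"dy":0,"dz":4,"claw":1},{"ax":0,"ay":0,"az":0,"dx":0,"dy":0,"dz":3,"claw":1},{"ax":0,"ay":0,"az":0,"dx":0,"dy":0,"dz":0,"claw":1}]'
python3 -m inch '[{"ax":0,"ay":0,"az":0,"dx":0,"dy":0,"dz":3,"claw":1},{"ax":0,"ay":0,"az":0,"dx":0,"dy":0,"dz":3,"claw":1},{"ax":0,"ay":0,"az":0,"dx":0,"dy":0,"dz":0,"claw":1}]'
```

```text
clock: 4.2
eef_pos: [564.2, 7.3, 67.5]
orientation: [0.001, 0.676, 0.737, 0.001]
wrist_force: [0.4, -0.4, -0.6]
finger_gap: 0.0
grip_force: 0.0
clock: 4.5
eef_pos: [564.6, 7.1, 61.8]
orientation: [0.001, 0.676, 0.737, 0.001]
wrist_force: [-1.9, 0.6, 5.6]
finger_gap: 0.0
grip_force: 3.2
```

```bash
python3 -m inch '[{"ax":0,"ay":0,"az":0,"dx":0,"dy":0,"dz":3,"claw":1},{"ax":0,"ay":0,"az":0,"dx":0,"dy":0,"dz":2,"claw":1},{"ax":0,"ay":0,"az":0,"dx":0,"dy":0,"dz":0,"claw":1}]'
python3 -m inch '[{"ax":0,"ay":0,"az":0,"dx":0,"dy":0,"dz":2,"claw":1},{"ax":0,"ay":0,"az":0,"dx":0,"dy":0,"dz":0,"claw":1}]'
```

```text
clock: 4.8
eef_pos: [564.7, 7.1, 57.2]
orientation: [0.001, 0.676, 0.737, 0.001]
wrist_force: [-1.6, 1.0, 8.5]
finger_gap: -0.1
grip_force: 4.3
clock: 5.0
eef_pos: [564.9, 7.0, 56.9]
orientation: [0.001, 0.676, 0.737, 0.001]
wrist_force: [-4.5, 0.3, 18.3]
finger_gap: 0.4
grip_force: 9.0
```

```bash
python3 -m inch '[{"ax":0,"ay":0,"az":0,"dx":2,"dy":0,"dz":1,"claw":1},{"ax":0,"ay":0,"az":0,"dx":3,"dy":0,"dz":0,"claw":1},{"ax":0,"ay":0,"az":0,"dx":3,"dy":0,"dz":0,"claw":1},{"ax":0,"ay":0,"az":0,"dx":3,"dy":0,"dz":0,"claw":1},{"ax":0,"ay":0,"az":0,"dx":3,"dy":0,"dz":0,"claw":1}]'
python3 -m inch '[{"ax":0,"ay":0,"az":0,"dx":3,"dy":0,"dz":0,"claw":1},{"ax":0,"ay":0,"az":0,"dx":3,"dy":0,"dz":0,"claw":1},{"ax":0,"ay":0,"az":0,"dx":3,"dy":0,"dz":0,"claw":1}]'
```

```text
clock: 5.5
eef_pos: [565.2, 17.4, 56.9]
orientation: [0.006, 0.677, 0.736, -0.001]
wrist_force: [-5.3, -9.4, 20.0]
finger_gap: 0.5
grip_force: 10.1
clock: 5.8
eef_pos: [564.4, 26.4, 56.9]
orientation: [0.006, 0.677, 0.736, -0.001]
wrist_force: [-4.6, -9.7, 20.3]
finger_gap: -0.1
grip_force: 10.2
```

```bash
python3 -m inch '[{"ax":0,"ay":0,"az":0,"dx":4,"dy":-0.4,"dz":0,"claw":1},{"ax":0,"ay":0,"az":0,"dx":4,"dy":-0.4,"dz":0,"claw":1},{"ax":0,"ay":0,"az":0,"dx":4,"dy":-0.4,"dz":0,"claw":1},{"ax":0,"ay":0,"az":0,"dx":4,"dy":0,"dz":0,"claw":1},{"ax":0,"ay":0,"az":0,"dx":4,"dy":0,"dz":0,"claw":1}]'
python3 - <<'E'
from h import *
m=camera_model("wrist");s=telemetry.read_state();a=camera("wrist");save("w2",a)
E
```

```text
clock: 6.3
eef_pos: [562.5, 46.9, 57.0]
orientation: [0.006, 0.677, 0.736, 0.0]
wrist_force: [-2.5, -7.6, 19.1]
finger_gap: -0.1
grip_force: 9.2
```

View pics/w2.png

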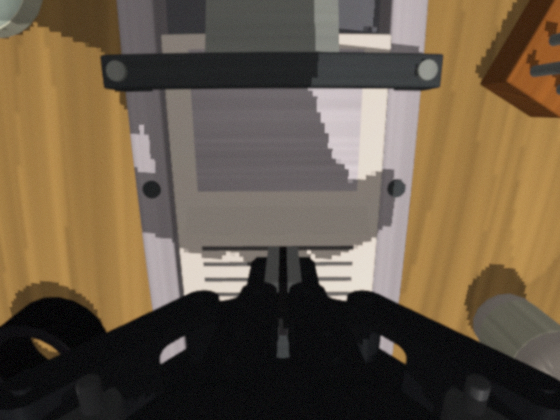

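The carrier's front (row 36) has passed under the bar (rows 55–88) and is now under the leaf. The fingertips are at the rib (row 247). I'll keep pushing, with slightly more press.

```bash
python3 -m inch '[{"ax":0,"ay":0,"az":0,"dx":4,"dy":0,"dz":0.5,"claw":1},{"ax":0,"ay":0,"az":0,"dx":4,"dy":0,"dz":0.5,"claw":1},{"ax":0,"ay":0,"az":0,"dx":4,"dy":0,"dz":0,"claw":1},{"ax":0,"ay":0,"az":0,"dx":4,"dy":0,"dz":0,"claw":1},{"ax":0,"ay":0,"az":0,"dx":4,"dy":0,"dz":0,"claw":1}]'
python3 -m inch '[{"ax":0,"ay":0,"az":0,"dx":4,"dy":0,"dz":0,"claw":1},{"ax":0,"ay":0,"az":0,"dx":4,"dy":0,"dz":0,"claw":1},{"ax":0,"ay":0,"az":0,"dx":4,"dy":0,"dz":0,"claw":1},{"ax":0,"ay":0,"az":0,"dx":4,"dy":0,"dz":0,"claw":1},{"ax":0,"ay":0,"az":0,"dx":4,"dy":0,"dz":0,"claw":1}]'
```

```text
clock: 6.85
eef_pos: [561.8, 66.0, 57.0]
orientation: [0.007, 0.677, 0.736, -0.0]
wrist_force: [-2.8, -12.9, 23.0]
finger_gap: 0.0
grip_force: 15.7
clock: 7.35
eef_pos: [560.1, 85.1, 57.0]
orientation: [0.008, 0.677, 0.736, -0.001]
wrist_force: [-2.5, -13.5, 23.3]
finger_gap: 0.0
grip_force: 15.3
```

```bash
python3 -m inch '[{"ax":0,"ay":0,"az":0,"dx":4,"dy":0,"dz":0,"claw":1},{"ax":0,"ay":0,"az":0,"dx":4,"dy":0,"dz":0,"claw":1},{"ax":0,"ay":0,"az":0,"dx":4,"dy":0,"dz":0,"claw":1},{"ax":0,"ay":0,"az":0,"dx":4,"dy":0,"dz":0,"claw":1},{"ax":0,"ay":0,"az":0,"dx":3,"dy":0,"dz":0,"claw":1}]'
python3 -m inch '[{"ax":0,"ay":0,"az":0,"dx":3,"dy":0,"dz":0,"claw":1},{"ax":0,"ay":0,"az":0,"dx":2,"dy":0,"dz":0,"claw":1}]'
python3 -m inch '[{"ax":0,"ay":0,"az":0,"dx":2,"dy":0,"dz":0,"claw":1},{"ax":0,"ay":0,"az":0,"dx":2,"dy":0,"dz":0,"claw":1}]'
```

```text
clock: 7.85
eef_pos: [559.1, 97.7, 57.0]
orientation: [0.014, 0.678, 0.735, -0.007]
wrist_force: [-1.2, -35.5, 24.2]
finger_gap: 0.0
grip_force: 22.6
clock: 8.05
eef_pos: [559.0, 98.1, 57.1]
orientation: [0.018, 0.679, 0.733, -0.011]
wrist_force: [-1.0, -46.1, 23.4]
finger_gap: 0.1
grip_force: 25.8
clock: 8.25
eef_pos: [559.0, 98.5, 57.2]
orientation: [0.021, 0.68, 0.733, -0.014]
wrist_force: [0.3, -55.1, 24.4]
finger_gap: -0.4
grip_force: 30.1
```

Run:
```python
from h import *
w=camera("wrist");b=camera("top");a=camera("scene")
for n,i in(("w3",w),("t3",b),("s3",a)):save(n,i)
o=np.zeros((600,800,3),np.uint8)
A=cv2.resize(a[175:255,250:385],(540,320),interpolation=cv2.INTER_CUBIC);B=cv2.resize(w,(373,280))
o[:320,:540]=A;o[320:,:373]=B;o[320:580,376:796]=cv2.resize(b[170:235,212:317],(420,260),interpolation=cv2.INTER_CUBIC);save("c3",o)
```

```text
(no output)
```

View pics/c3.png

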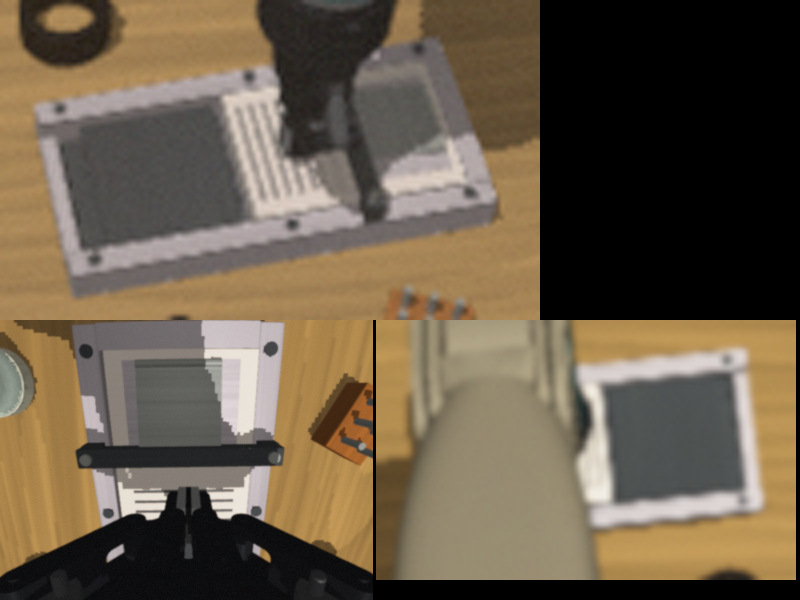

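Run:
```python
from h import *
m=camera_model("wrist");ms=camera_model("scene")
u=np.array([-.084,.9965]);o=np.array([554.3,77.2])
S=lambda p:np.array(p)/4.+[250,175]-.375
f=lambda n,P:print(n,((P[:,:2]-o)@u).round(1))
f("rear S z32",unproj(ms,S([(221,97),(255,216)]),32))
f("bed rear S z22 / bed front",unproj(ms,S([(60,140),(82,250)]),22))
f("front S",unproj(ms,S([(465,178)]),32))
f("rail rear/front S",unproj(ms,S([(36,106),(72,270),(438,38),(497,193)]),29))
P=(np.array([(105,350),(257,350)])-[0,320])*1.5
f("front W",unproj(m,P,32))
w=cv2.imread("pics/w3.png");cv2.imwrite("pics/w3c.png",cv2.resize(w[0:100,90:450],None,fx=2.2,fy=2.2,interpolation=cv2.INTER_CUBIC))
```

```text
rear S z32 [-17.7 -17.5]
bed rear S z22 / bed front [-120.3 -121.8]
front S [112.6]
rail rear/front S [-130.9 -130.8  127.8  129.2]
front W [114.9 114. ]
```

View pics/w3c.png

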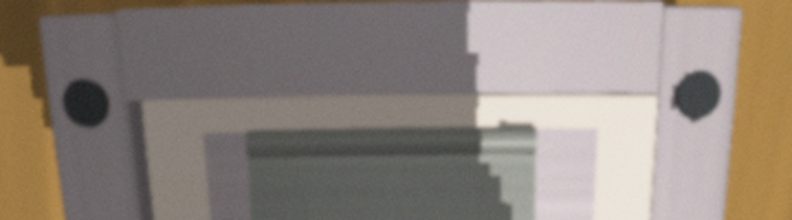

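The front edge sits flush against the end stop with no gap, and the rear edge, 132 mm behind it, has cleared the bed. The force is rising stiffly, so the carrier is home. The apparent 15 mm offset means my dock origin was off, because the tray isn't centred on it. Now I'll ease off the push first, then the press, and lift away.

```bash
python3 -m inch '[{"ax":0,"ay":0,"az":0,"dx":-4,"dy":0,"dz":0,"claw":1},{"ax":0,"ay":0,"az":0,"dx":-4,"dy":0,"dz":0,"claw":1},{"ax":0,"ay":0,"az":0,"dx":-4,"dy":0,"dz":0,"claw":1},{"ax":0,"ay":0,"az":0,"dx":0,"dy":0,"dz":0,"claw":1}]'
```

```text
clock: 8.8
eef_pos: [559.1, 97.4, 57.0]
orientation: [0.01, 0.678, 0.735, -0.003]
wrist_force: [-2.4, -22.0, 23.9]
finger_gap: -0.2
grip_force: 21.8
```

```bash
python3 -m inch '[{"ax":0,"ay":0,"az":0,"dx":-2,"dy":0,"dz":-1,"claw":1},{"ax":0,"ay":0,"az":0,"dx":-2,"dy":0,"dz":-1,"claw":1},{"ax":0,"ay":0,"az":0,"dx":0,"dy":0,"dz":-0.5,"claw":1},{"ax":0,"ay":0,"az":0,"dx":0,"dy":0,"dz":0,"claw":1}]'
```

```text
clock: 9.2
eef_pos: [559.0, 97.1, 57.0]
orientation: [0.008, 0.677, 0.735, -0.001]
wrist_force: [3.2, -11.5, 7.9]
finger_gap: -0.2
grip_force: 12.2
```

```bash
python3 -m inch '[{"ax":0,"ay":0,"az":0,"dx":-3,"dy":0,"dz":0,"claw":1},{"ax":0,"ay":0,"az":0,"dx":0,"dy":0,"dz":0,"claw":1}]'
```

```text
clock: 9.4
eef_pos: [559.0, 96.8, 57.0]
orientation: [0.005, 0.677, 0.736, 0.002]
wrist_force: [2.9, -4.2, 7.2]
finger_gap: 0.0
grip_force: 8.9
```

```bash
python3 -m inch '[{"ax":0,"ay":0,"az":0,"dx":-1,"dy":0,"dz":-1,"claw":1},{"ax":0,"ay":0,"az":0,"dx":-1,"dy":0,"dz":-1.5,"claw":1},{"ax":0,"ay":0,"az":0,"dx":-1,"dy":0,"dz":-3,"claw":1},{"ax":0,"ay":0,"az":0,"dx":-2,"dy":0,"dz":-6,"claw":1},{"ax":0,"ay":0,"az":0,"dx":-2,"dy":0,"dz":-15,"claw":1},{"ax":0,"ay":0,"az":0,"dx":-4,"dy":0,"dz":-30,"claw":1},{"ax":0,"ay":0,"az":0,"dx":-20,"dy":0,"dz":-30,"claw":1},{"ax":0,"ay":0,"az":0,"dx":-40,"dy":0,"dz":-25,"claw":1},{"ax":0,"ay":0,"az":0,"dx":-40,"dy":0,"dz":-15,"claw":1},{"ax":0,"ay":0,"az":0,"dx":0,"dy":0,"dz":0,"claw":1},{"ax":0,"ay":0,"az":0,"dx":0,"dy":0,"dz":0,"claw":1}]'
python3 - <<'E'
from h import *
w=camera("wrist");a=camera("scene")
o=np.zeros((600,800,3),np.uint8)
o[:320,:540]=cv2.resize(a[175:255,250:385],(540,320),interpolation=cv2.INTER_CUBIC);o[320:,:373]=cv2.resize(w,(373,280))
save("c4",o);save("w4",w)
E
```

```text
clock: 10.5
eef_pos: [563.2, -12.3, 180.5]
orientation: [-0.0, 0.677, 0.736, 0.0]
wrist_force: [-0.2, -0.0, -0.6]
finger_gap: 0.3
grip_force: 0.0
```

View pics/c4.png

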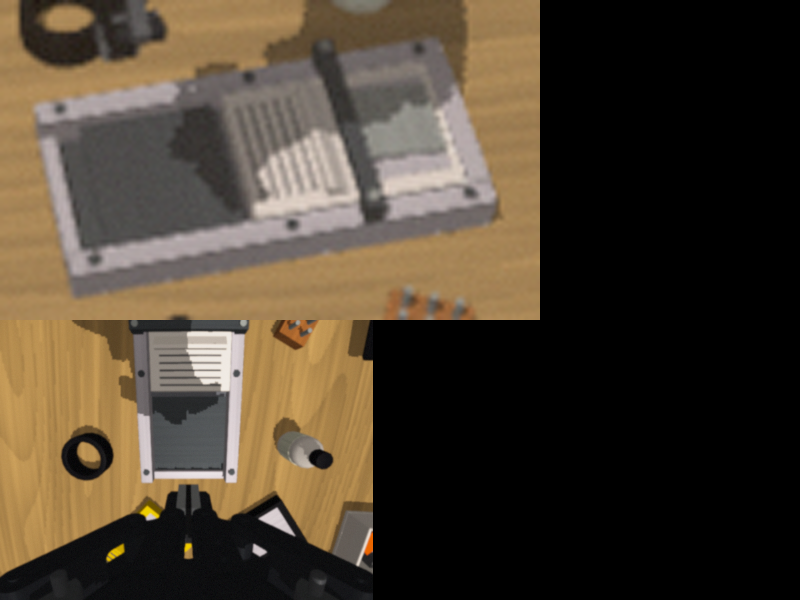

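The carrier stayed in place. I'll take one closer look at its front and rear edges from above.

```bash
python3 -m inch '[{"ax":0,"ay":0,"az":0,"dx":40,"dy":0,"dz":0,"claw":1},{"ax":0,"ay":0,"az":0,"dx":40,"dy":0,"dz":0,"claw":1},{"ax":0,"ay":0,"az":0,"dx":0,"dy":0,"dz":0,"claw":1},{"ax":0,"ay":0,"az":0,"dx":0,"dy":0,"dz":0,"claw":1}]'
python3 - <<'E'
from h import *
w=camera("wrist");save("w5",w)
save("c5",cv2.resize(w[0:270,180:380],(444,600),interpolation=cv2.INTER_CUBIC))
np.save("m5.npy",camera_model("wrist"),allow_pickle=True)
E
```

```text
clock: 11.0
eef_pos: [555.5, 69.5, 179.2]
orientation: [-0.001, 0.675, 0.738, -0.001]
wrist_force: [0.1, -0.4, 0.1]
finger_gap: -0.1
grip_force: 0.0
```

View pics/c5.png

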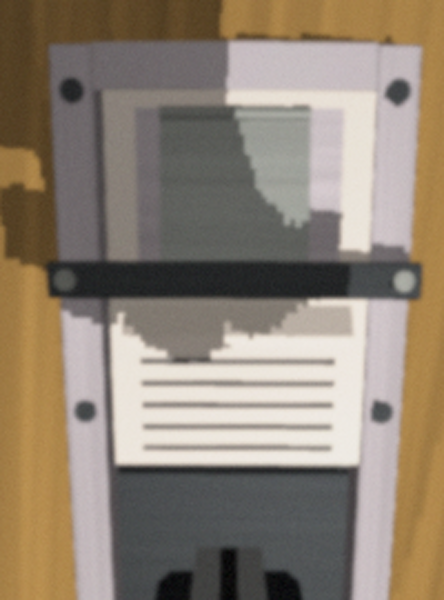

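Run:
```python
from h import *
a=cv2.imread("pics/scene.png").astype(int)
b=camera("scene")[...,::-1].astype(int)
for r in(212,220,228): print(a[r,258:276].sum(1),b[r,258:276].sum(1))
ms=camera_model("scene");u=np.array([-.084,.9965]);v=np.array([-.9965,-.084]);o=np.array([554.3,77.2])-15*u
print([proj(ms,[[*(o-89*u),z]])[0].round(1) for z in(22,12)])
print(manip.finish_job())
```

```text
[354 363 407 485 491 492 401 191 226 216 237 228 220 216 239 307 462 570] [381 379 433 524 514 522 424 203 242 234 239 236 230 224 227 238 233 235]
[342 352 344 360 421 493 487 458 327 194 225 226 220 223 214 212 235 306] [367 379 377 392 444 512 521 484 349 195 232 234 233 239 225 225 231 225]
[366 368 364 382 359 380 443 491 493 434 263 188 228 233 223 229 225 215] [394 389 383 400 384 402 479 523 518 458 281 197 238 248 243 249 230 219]
[array([274., 221.]), array([274.1, 223.2])]
the job is handed in; nothing more can be done
None
```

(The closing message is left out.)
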